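Close the seed tin, then lift only its outer lid

ROBOT

A 6-joint arm with a two-finger parallel gripper is mounted at the origin on the work surface. World frame = base frame: x ahead of the robot, y to its left, z up, the work surface at z = 0. Lengths are in m, angles in rad, forces in N, time in s.
With the tool pointing down it reaches from about 0.35 to 0.95 m from the base axis. Payload 17.4 kg.
Tool frame: the origin (TCP) lies midway between the tips of the shut fingers; the grasp point (between the pads) lies 19 mm behind it (r.grasp_offset is the distance from the TCP to the grasp point, in m); z points along the fingers, y is the line along which they close (so a half turn about z gives the same grasp; the last joint's range is limited). The gripper opens to 93 mm and grips with 3 to 60 N. Pads are 15 mm wide; open, the fingers measure 128 mm over their backs; the gripper's body (75 mm by 188 mm) begins 65 mm behind the grasp point.
Start: joints at [1.102, 0.116, 1.442, -0, 1.584, -0.038], TCP at [0.282, 0.613, 0.219] pointing down, gripper open.
Joint ranges: [-2.83, 2.83], [-0.83, 2.19], [0.07, 2.5], [-1.14, 4.28], [0.01, 3], [-2.97, 2.97]. Speed limits (rad/s): [1.89, 1.89, 2.22, 3.14, 3.14, 3.14].

INTERFACE

Orientations are given as a unit quaternion [x, y, z, w].
In Python, from plant import r gives the robot as it stands.
- The arm moves only by the tool step_arm, never from a script. Its argument "commands" is a list of rows, each an object with "delta_pos": the shift along the tool's x, y, z in mm, a list of three; "spin": the turn about the tool's z in degrees; "fingers": the finger opening in mm, from 0 to 93. In form: [{"delta_pos": [x, y, z], "spin": spin, "fingers": fingers}, ...]. A call has 1 to 10 rows; each row shifts and turns the commanded pose from where the row before left it, along the tool's axes as they then stand; what a row does not reach is not made up. A row lasts 1/8 s, in which the tool goes at most 62.5 mm and 10.7 degrees, less where a joint would pass 70% of its speed; a pose out of reach is approached as far as the arm can. A call with a gripper value outside its range is refused whole. The fingers move at their own pace and stop on an object; "newtons" is the grip in N (left out, the last holds). Time passes only in rows, so rows that do not move let the fingers close. It gives the time, the measured TCP pose, the force, the opening and the grip force at its end, in the units of the state.
- r.state(): the state, without advancing time (a new reading comes with each control period).
- r.read_camera(name): name is "side" or "top" or "wrist"; returns a dict with "frame" (420x560x3 uint8, red, green, blue), "vertical_fov" (degrees; the focal length in pixels is half the picture's height over the tangent of half this angle, whatever the lens; pixels are square), "cx", "cy" (the principal point, pixels), "extrinsics" (4x4, takes a point from world to camera coordinates). Camera axes: x right, y up, looking along -z (the intrinsics and any distortion apply to the point x, -y, -z); pixel columns grow to the right and rows downward; lengths in m; the calibration is good to about 2 mm. A picture is of the moment at which its call begins. There is no depth.
- r.close_job(): hands the job in; it is judged then, once.
The state is a dict: "clock": time; "joint_positions": joint angles; "qd": joint speeds; "effort": joint torques, N m; "position": TCP position; "eef_rot": TCP orientation; "contact_force": force on the tool from outside, world axes, zero at the start; "torque": the same for the moment, N m; "grip_width": finger opening in m; "grasp_force": force on a finger pad.
Only numpy, scipy, OpenCV 4.12 (cv2) and the standard library are available. Lean on these libraries where they do the work, as an engineer would, in place of code of your own. Each camera call takes 0.05 s, during which the arm holds its last target. There are 200 camera calls.

TASK

Stand the slim vial upright in the ring on the floor of the open seed tin and let go of it. Carry the two nested lids together by the inner lid's knob, lower them onto the tin without dropping them until the inner lid is fully home in its mouth, and let go. Then, so that the seeds can air, lift the outer lid alone by its collar, level and straight up about 10 cm, leaving the inner lid seated and untouched, and finish while still holding it there above the tin, with the tin not shoved and the other things undisturbed.

Things in the scene. Friction and masses are not known exactly. Their poses are not given: they have to be found in the camera images.
- tin: Open round aluminium seed tin, loose, 0.8 kg: 112 mm outer, 104 mm inner diameter, 75 mm tall, floor 4 mm thick. Origin: centre of its underside, z up. A ring is fixed on the centre of its floor: bore 25 mm, top 25 mm above the origin, its top 5 mm flared to 31 mm. The tin stands left or right of the middle of the shelf, the dish on the other side.
- dish: White round ceramic dish, fixed, 180 mm across its rim, rim 14 mm high, inner floor 6 mm above the shelf. Origin: centre of its underside. The two nested lids start in it.
- vial: Slim grey plastic vial, loose, upright on the shelf between tin and dish: 22 mm diameter, 50 mm tall, about 40 g, chamfered foot. Origin: centre of its underside, z up. In the tin's ring its origin is 4 mm above the tin's origin and its top 21 mm below the tin's rim.
- inner_lid: Grey plastic lid, about 150 g, in the dish under the outer lid. Origin: centre of underside, z up. Plug 98 mm diameter (90 at its foot), z 0-14 mm; flange 112 mm, z 14-18; central upright round knob 24 mm diameter, z 18-67, which stands 27 mm out of the outer lid's collar. Lifting it carries the outer lid on its flange. Seated (flange on the tin's rim) its origin is 61 mm above the tin's.
- outer_lid: Aluminium lid, about 140 g, resting loosely on the inner lid's flange. Origin: centre of its skirt's lower edge, z up. Skirt 134 mm outer, 126 mm inner diameter, z 0-16 mm; flat top z 16-20; central upright collar (tube round a through hole) 50 mm outer, 38 mm inner diameter, z 20-38. Nested, its origin is 2 mm above the inner lid's, whose knob then reaches z 65. Lifted, it leaves the inner lid.
- jar: Bystander: short wide grey jar, 36 mm diameter, 42 mm tall, with a cap, standing in the middle near the vial (either may be the nearer one to the robot). Origin: centre of its underside.
- brush: Bystander: brush with a black rubber handle, lying between the robot and the task's things. Origin: its underside at mid length.
- flowerpots: Bystander: two stacked plastic flowerpots, 110 mm across, 112 mm tall, at the far side. Origin: centre of the underside.
- hanger: Bystander: chrome drying hanger 380 mm long with white clips, lying flat at the far side. Origin: underside, middle of the long bar.
- bottle: Bystander: amber bottle, 66 mm diameter, 190 mm tall, far left. Origin: centre of its underside.
- trowel: Bystander: steel hand trowel with wooden handle, lying at the right. Origin: underside, where the blade's shank starts.
There are look-alikes about, which are no part of the job. What is shaped like the inner_lid but green is not meant.

How it is judged:
On the way, in this order (a step that is already met when the one before it is completed fails the run):
1. The vial stands upright in the tin's ring, let go (horizontal distance between vial and tin below 0.004 m and z of vial in the frame of tin below 0.008 m and angle between vial's own z axis and vertical below 0.1 rad and contact force between the fingers and vial below 0.05 N), for 0.2 s.
2. The nested lids are on the tin together, the inner lid fully home, the knob let go (horizontal distance between inner_lid and tin below 0.005 m and z of inner_lid in the frame of tin between 0.058 and 0.0635 m and angle between inner_lid's own z axis and vertical below 0.04 rad and z of outer_lid in the frame of inner_lid below 0.005 m and contact force between the fingers and inner_lid below 0.05 N), for 0.2 s.
At the end, for the whole second after the job is handed in: Vial in the ring (4 mm off axis and off the floor, 0.1 rad). Inner lid seated (5 mm off axis, 2.5 mm up, 0.04 rad), untouched. Outer lid held still by the fingers 70 mm or more above where it sat, within 50 mm of the tin's axis, tilt under 0.15 rad, clear of inner lid and tin (horizontal distance between vial and tin below 0.004 m and z of vial in the frame of tin below 0.008 m and angle between vial's own z axis and vertical below 0.1 rad and horizontal distance between inner_lid and tin below 0.005 m and z of inner_lid in the frame of tin between 0.058 and 0.0635 m and angle between inner_lid's own z axis and vertical below 0.04 rad and z of outer_lid in the frame of tin above 0.133 m and horizontal distance between outer_lid and tin below 0.05 m and angle between outer_lid's own z axis and vertical below 0.15 rad and linear speed of outer_lid below 0.03 m/s and contact force between the fingers and outer_lid above 1 N and contact force between each of outer_lid, the fingers and inner_lid below 0.05 N and contact force between outer_lid and tin below 0.05 N); the arm keeps its last pose, push and grip.
It fails at once if The outer lid comes off the inner lid (over 8 mm) while the inner lid is not seated on the tin (z of outer_lid in the frame of inner_lid above 0.01 m and not (horizontal distance between inner_lid and tin below 0.005 m and z of inner_lid in the frame of tin between 0.058 and 0.0635 m and angle between inner_lid's own z axis and vertical below 0.04 rad)).
It fails at once if The lids are dropped: the inner lid moves faster than 0.4 m/s with no finger on it (linear speed of inner_lid above 0.4 m/s and contact force between the fingers and inner_lid below 0.05 N).
It fails at once if The tin is shoved more than 30 mm or tipped (distance of tin from where it was at the start of the episode above 0.03 m or angle between tin's own z axis and vertical above 0.2 rad).
It fails at once if A bystander is moved more than 40 mm (distance of any of jar, brush, flowerpots, hanger, bottle, trowel from where it was at the start of the episode above 0.04 m).
It also fails if it takes over 67 s, if anything falls off the work surface, if the arm or the gripper's body presses on something with over 40 N, if the wrist force passes 120 N, or if a joint passes its speed limit or range.

## Working session

There is one attempt and no reset: what is moved stays moved. The work goes in short steps, Python scripts to look and compute and a tool call to move; the robot and the scene stay as the last step left them, time stands still between calls to the robot, and variables do not carry over. Pictures are saved under pics/ and viewed, at most 10 in all, crops included, and the job is handed in when it is done.

Besides the shell and the picture viewer there is one more tool, called after "Emit:" as name(argument=value, ...) on one line, values as JSON. step_arm: Moves the arm, as the interface text tells. Its arguments: {"type":"object","properties":{"commands":{"type":"array","items":{"type":"object","properties":{"delta_pos":{"type":"array","items":{"type":"number"}},"spin":{"type":"number"},"fingers":{"type":"number"}}}},"newtons":{"type":"number"}},"required":["commands"]}

```bash
mkdir -p pics; ls; python3 - <<'E'
from plant import r
import cv2
s=r.state(); print({k:s[k] for k in('clock','position','eef_rot','grip_width')}, r.grasp_offset)
for n in('top','side','wrist'):
    c=r.read_camera(n); cv2.imwrite(f'pics/{n}0.png',c['frame'][:,:,::-1]); print(n,{k:c[k] for k in c if k!='frame'})
E
```

```text
pics
{'clock': 0.0, 'position': array([0.28177918, 0.61316103, 0.21792271]), 'eef_rot': array([ 2.13698152e-01,  9.76899585e-01, -5.32372304e-04, -1.29169642e-04]), 'grip_width': 0.092746848897224} 0.0188
top {'vertical_fov': 57.56050631339361, 'cx': 279.26531462032915, 'cy': 212.43319769177705, 'extrinsics': array([[ 0.00756809, -0.99992535,  0.00959247, -0.01585512],
       [ 0.9800832 ,  0.0093209 ,  0.19836843, -0.53157654],
       [-0.19844304,  0.00790015,  0.98008058, -1.07523416],
       [ 0.        ,  0.        ,  0.        ,  1.        ]])}
side {'vertical_fov': 42.990260712438825, 'cx': 273.16885861950504, 'cy': 206.32278434766587, 'extrinsics': array([[ 0.81910121, -0.57350897,  0.01267582, -0.45898283],
       [ 0.34890061,  0.51560598,  0.78257194, -0.21403153],
       [-0.45534776, -0.63658302,  0.6224311 , -1.11052438],
       [ 0.        ,  0.        ,  0.        ,  1.        ]])}
wrist {'vertical_fov': 58.41976370972963, 'cx': 280.0244966470095, 'cy': 214.72032944921858, 'extrinsics': array([[ 4.17235297e-01,  9.08798345e-01,  5.25360513e-04,
        -6.75585033e-01],
       [-8.73374659e-01,  4.01131741e-01, -2.76242704e-01,
         3.29644073e-02],
       [-2.51259651e-01,  1.14799370e-01,  9.61087765e-01,
        -3.89802687e-01],
       [ 0.00000000e+00,  0.00000000e+00,  0.00000000e+00,
         1.00000000e+00]])}
```

View pics/top0.png

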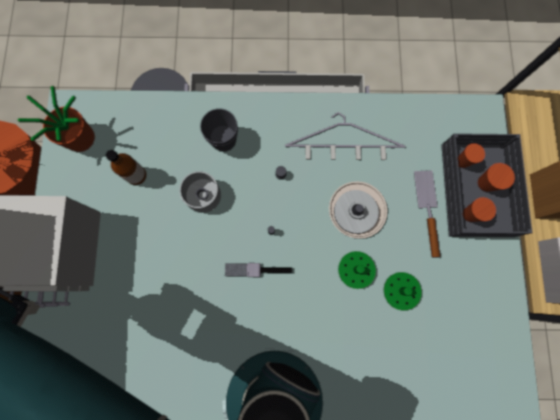

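View pics/side0.png

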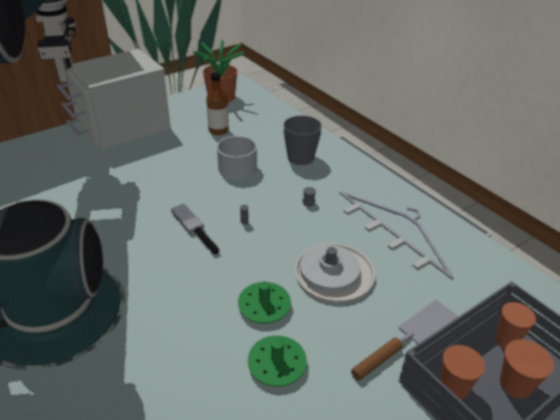

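```bash
cat > h.py <<'E'
import numpy as np, cv2
from plant import r
def cam(n):
    c=r.read_camera(n); c['f']=210/np.tan(np.radians(c['vertical_fov']/2)); return c
def ray(c,u,v):
    E=c['extrinsics']; R,t=E[:3,:3],E[:3,3]
    d=np.array([(u-c['cx'])/c['f'],-(v-c['cy'])/c['f'],-1.])
    return -R.T@t, R.T@d
def plane(c,u,v,z):
    o,d=ray(c,u,v); return o+d*(z-o[2])/d[2]
def proj(c,p):
    q=c['extrinsics'][:3,:3]@np.asarray(p)+c['extrinsics'][:3,3]
    return np.array([c['cx']+c['f']*q[0]/-q[2], c['cy']-c['f']*q[1]/-q[2]])
def tri(*obs):
    A=np.zeros((3,3));b=np.zeros(3)
    for c,u,v in obs:
        o,d=ray(c,u,v); d=d/np.linalg.norm(d); M=np.eye(3)-np.outer(d,d); A+=M;b+=M@o
    return np.linalg.solve(A,b)
def totool(d):
    "world shift (m) -> tool axes (mm)"
    from scipy.spatial.transform import Rotation as Ro
    return Ro.from_quat(r.state()['eef_rot']).inv().apply(d)*1000
E
python3 - <<'E'
from h import *
t=cam('top');s=cam('side')
for n,a,b in(('tinrim',(201,190),(238,148)),('vial',(271,230),(244,214)),('jar',(281,172),(309,195)),('knobtop',(358,209),(330,252))):
    print(n,tri((t,*a),(s,*b)).round(4))
w=cv2.resize(t['frame'][140:260,170:400],None,fx=3.4,fy=3.4,interpolation=cv2.INTER_CUBIC)
cv2.imwrite('pics/crop1.png',w[:,:,::-1])
E
```

```text
tinrim [0.5933 0.2188 0.071 ]
vial [0.4823 0.0133 0.0257]
jar [ 0.664  -0.0155  0.0256]
knobtop [ 0.5416 -0.242   0.0643]
```

View pics/crop1.png

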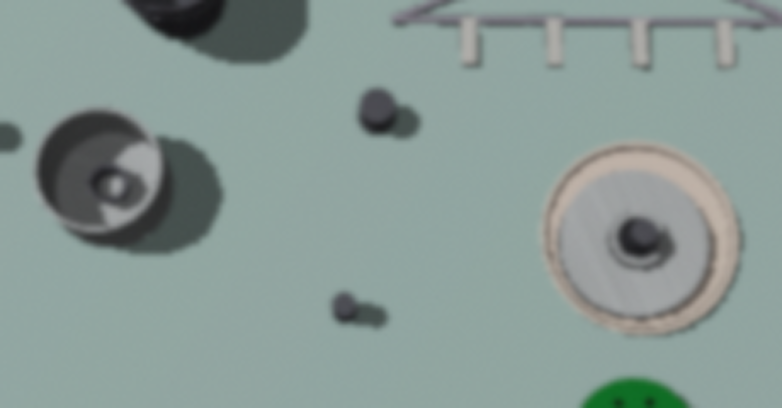

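Vial is the slim dark post at (271,230). The wide jar at (281,173) is not it. The lids are at (358,210) in the white dish, not the green ones at (357,269) and (403,291). The tin with its ring is at (201,193). Measured heights agree with the given sizes.

Emit:
step_arm(commands=[{"delta_pos": [-29, -31, 0], "spin": 0, "fingers": 93}, {"delta_pos": [-29, -31, 0], "spin": 0, "fingers": 93}, {"delta_pos": [-29, -31, 0], "spin": 0, "fingers": 93}, {"delta_pos": [-29, -31, 0], "spin": 0, "fingers": 93}, {"delta_pos": [-29, -31, 0], "spin": 0, "fingers": 93}, {"delta_pos": [-29, -31, 0], "spin": 0, "fingers": 93}, {"delta_pos": [-29, -31, 0], "spin": 0, "fingers": 93}, {"delta_pos": [-29, -31, 0], "spin": 0, "fingers": 93}, {"delta_pos": [-29, -31, 0], "spin": 0, "fingers": 93}, {"delta_pos": [-29, -31, 0], "spin": 0, "fingers": 93}])

```text
clock: 1.5
position: [0.4161, 0.2092, 0.2187]
eef_rot: [0.214, 0.977, 0.0, 0.0]
contact_force: [0.5, 0.7, 0.3]
grip_width: 0.0927
grasp_force: 0.0
```

Emit:
step_arm(commands=[{"delta_pos": [-29, -31, 0], "spin": 0, "fingers": 60}, {"delta_pos": [-29, -31, 0], "spin": 0, "fingers": 60}, {"delta_pos": [-29, -31, 0], "spin": 0, "fingers": 60}, {"delta_pos": [-29, -31, 0], "spin": 0, "fingers": 60}, {"delta_pos": [-26, -28, 0], "spin": 0, "fingers": 60}, {"delta_pos": [0, 0, 0], "spin": 0, "fingers": 60}, {"delta_pos": [0, 0, 0], "spin": 0, "fingers": 60}])

```text
clock: 2.38
position: [0.4813, 0.0134, 0.2186]
eef_rot: [0.214, 0.977, 0.0, -0.0]
contact_force: [0.4, 1.3, 0.4]
grip_width: 0.06
grasp_force: 0.0
```

```bash
python3 - <<'E'
from h import *
w=cam('wrist'); s=r.state(); print(s['clock'],s['position'],s['eef_rot'])
print('cam',ray(w,0,0)[0], 'vial base/top px',proj(w,[.482,.013,0]),proj(w,[.482,.013,.05]),'tcp',proj(w,s['position']))
cv2.imwrite('pics/w1.png',w['frame'][:,:,::-1])
E
```

```text
2.425 [0.48129089 0.01377641 0.2186597 ] [ 2.13492580e-01  9.76944680e-01  1.00752559e-04 -2.08715566e-05]
cam [0.41221933 0.04560379 0.38472338] vial base/top px [278.92995795 183.81840732] [278.86941236 194.6033345 ] tcp [279.27690313 271.40442484]
```

View pics/w1.png

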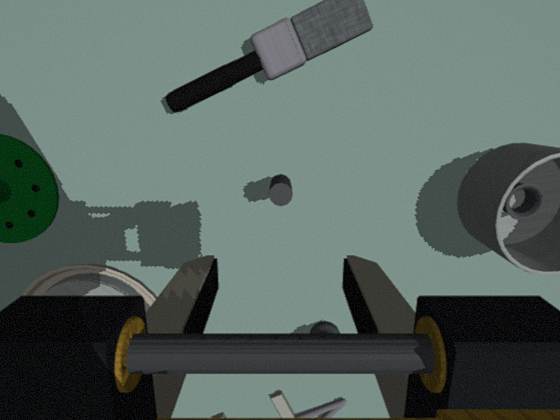

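Wrist view: the vial's top is at about (280,195), within 2 px of the prediction and centred between the finger tips (217 and 345). Descending.

Emit:
step_arm(commands=[{"delta_pos": [0, 0, 30], "spin": 0, "fingers": 60}, {"delta_pos": [0, 0, 40], "spin": 0, "fingers": 60}, {"delta_pos": [0, 0, 40], "spin": 0, "fingers": 60}, {"delta_pos": [0, 0, 40], "spin": 0, "fingers": 60}, {"delta_pos": [0, 0, 30], "spin": 0, "fingers": 60}, {"delta_pos": [0, 0, 12], "spin": 0, "fingers": 60}, {"delta_pos": [0, 0, 0], "spin": 0, "fingers": 60}])

```text
clock: 3.3
position: [0.4814, 0.0137, 0.0267]
eef_rot: [0.213, 0.977, -0.0, -0.0]
contact_force: [-0.4, 0.1, 0.3]
grip_width: 0.0603
grasp_force: 0.0
```

Emit:
step_arm(commands=[{"delta_pos": [0, 0, 0], "spin": 0, "fingers": 10}, {"delta_pos": [0, 0, 0], "spin": 0, "fingers": 10}, {"delta_pos": [0, 0, 0], "spin": 0, "fingers": 10}, {"delta_pos": [0, 0, 0], "spin": 0, "fingers": 10}, {"delta_pos": [0, 0, 0], "spin": 0, "fingers": 10}, {"delta_pos": [0, 0, 0], "spin": 0, "fingers": 10}], newtons=12)

```text
clock: 4.05
position: [0.4816, 0.0131, 0.0268]
eef_rot: [0.214, 0.977, -0.0, 0.0]
contact_force: [0.1, -0.4, 2.5]
grip_width: 0.0216
grasp_force: 12.0
```

Emit:
step_arm(commands=[{"delta_pos": [0, 0, -20], "spin": 0, "fingers": 10}, {"delta_pos": [0, 0, -40], "spin": 0, "fingers": 10}, {"delta_pos": [0, 0, -40], "spin": 0, "fingers": 10}, {"delta_pos": [0, 0, -40], "spin": 0, "fingers": 10}, {"delta_pos": [0, 0, -35], "spin": 0, "fingers": 10}, {"delta_pos": [-2, 33, 0], "spin": 0, "fingers": 10}, {"delta_pos": [-2, 40, 0], "spin": 0, "fingers": 10}, {"delta_pos": [-3, 40, 0], "spin": 0, "fingers": 10}, {"delta_pos": [-3, 40, 0], "spin": 0, "fingers": 10}, {"delta_pos": [-3, 40, 0], "spin": 0, "fingers": 10}])

```text
clock: 5.3
position: [0.5744, 0.1844, 0.2014]
eef_rot: [0.214, 0.977, -0.0, -0.0]
contact_force: [0.6, -0.1, -0.9]
grip_width: 0.0216
grasp_force: 12.0
```

Emit:
step_arm(commands=[{"delta_pos": [-3, 40, 0], "spin": 0, "fingers": 10}, {"delta_pos": [0, 0, 0], "spin": 0, "fingers": 10}, {"delta_pos": [0, 0, 0], "spin": 0, "fingers": 10}])

```text
clock: 5.68
position: [0.5931, 0.2179, 0.2012]
eef_rot: [0.214, 0.977, -0.0, -0.0]
contact_force: [0.2, -0.4, 0.7]
grip_width: 0.0214
grasp_force: 12.0
```

```bash
python3 - <<'E'
from h import *
w=cam('wrist'); s=r.state(); print(s['clock'],s['position'],s['grip_width'])
for p in([.593,.219,.075],[.593,.219,.025],s['position']-[0,0,.0267],s['position']): print(proj(w,p))
cv2.imwrite('pics/w2.png',w['frame'][:,:,::-1])
E
```

```text
5.725 [0.59304233 0.21757901 0.20151326] 0.021525876202682263
[280.26523351 204.86465054]
[280.18400421 191.41841847]
[278.21950367 251.54740087]
[278.01273726 272.10786522]
```

View pics/w2.png

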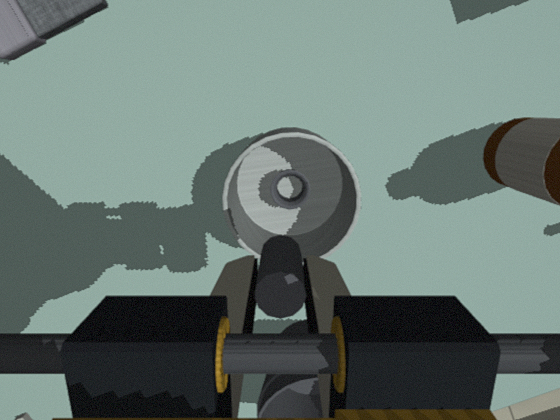

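The tin's ring is at about (289,187), its rim spans columns 223–360, and the held vial's foot is at about (281,250). The tin lies some 8–10 px to the right, so I will fit circles.

```bash
cat >> h.py <<'E'
def circles(c,box,rmin,rmax,k=4,p2=25,n=4):
    x0,y0,x1,y1=box
    g=cv2.cvtColor(c['frame'],cv2.COLOR_RGB2GRAY)[y0:y1,x0:x1]
    g=cv2.GaussianBlur(cv2.resize(g,None,fx=k,fy=k,interpolation=cv2.INTER_CUBIC),(0,0),k*.6)
    C=cv2.HoughCircles(g,cv2.HOUGH_GRADIENT,1,4,param1=120,param2=p2,minRadius=int(rmin*k),maxRadius=int(rmax*k))
    return [] if C is None else [((x+.5)/k-.5+x0,(y+.5)/k-.5+y0,q/k) for x,y,q in C[0][:n]]
E
python3 - <<'E'
from h import *
w=cam('wrist')
for nm,box,a,b,z in(('rim',(205,110,380,270),60,72,.075),('ring',(255,155,325,220),8,22,.025),('vialfoot',(255,230,310,275),15,28,r.state()['position'][2]-.0267)):
    for q in circles(w,box,a,b): print(nm,np.round(q,1),plane(w,q[0],q[1],z).round(4), 'diam mm',round(2*q[2]/w['f']*1000*np.linalg.norm(plane(w,*q[:2],z)-ray(w,0,0)[0]),1))
t=cam('top')
for q in circles(t,(170,165,235,225),15,24): print('top rim',np.round(q,1),plane(t,q[0],q[1],.075).round(4))
E
```

```text
rim [294.5 199.   61.8] [0.5935 0.2311 0.075 ] diam mm 99.1
rim [291.8 201.   69.4] [0.594  0.2284 0.075 ] diam mm 111.5
rim [290.8 197.2  65.7] [0.5909 0.2289 0.075 ] diam mm 105.3
rim [289.5 198.8  66.4] [0.5916 0.2275 0.075 ] diam mm 106.6
```

```bash
python3 - <<'E'
from h import *
w=cam('wrist')
for nm,box,a,b,z in(('ring',(255,155,325,220),8,22,.025),('vialfoot',(250,225,312,282),14,28,r.state()['position'][2]-.0267)):
    for q in circles(w,box,a,b,p2=14,n=6): print(nm,np.round(q,1),plane(w,q[0],q[1],z).round(4), 'diam mm',round(2*q[2]/w['f']*1000*np.linalg.norm(plane(w,*q[:2],z)-ray(w,0,0)[0]),1))
t=cam('top')
for q in circles(t,(170,165,235,225),16,23,k=6,p2=15): print('top rim',np.round(q,1),plane(t,q[0],q[1],.075).round(4))
a=cv2.resize(w['frame'][120:300,200:380],(570,570),interpolation=cv2.INTER_CUBIC); cv2.imwrite('pics/c2.png',a[:,:,::-1])
E
```

```text
ring [288.  186.   10.5] [0.5917 0.2273 0.025 ] diam mm 19.6
ring [286.5 186.2   9.3] [0.5913 0.2259 0.025 ] diam mm 17.3
ring [289.  186.2  11.2] [0.5923 0.228  0.025 ] diam mm 21.0
ring [287.8 187.    9.8] [0.5925 0.2267 0.025 ] diam mm 18.2
ring [285.8 185.5   8.5] [0.5904 0.2256 0.025 ] diam mm 15.9
ring [291.2 180.5  16.8] [0.5882 0.2322 0.025 ] diam mm 31.3
```

View pics/c2.png

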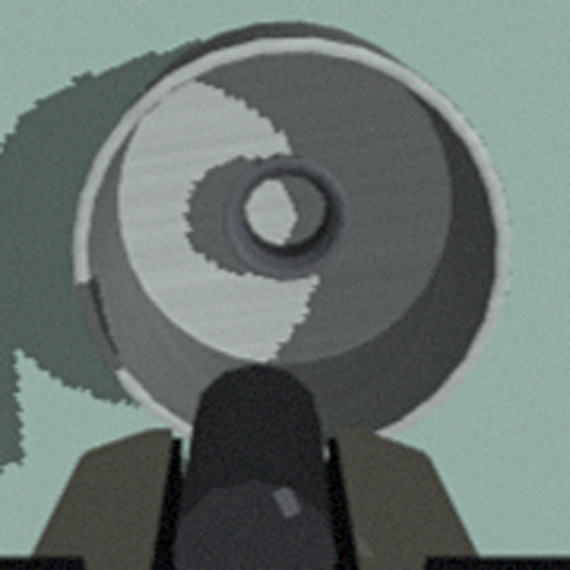

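```bash
python3 - <<'E'
from h import *
w=cam('wrist'); p=r.state()['position']; print(p)
for u,v,z in((290.3,188.5,.025),(291.6,201,.075)):
    q=plane(w,u,v,z); print(q.round(4),totool(q-p).round(1))
q=plane(w,280.5,234.6,p[2]-.0267+.0015); print('foot edge tool',totool(q-p).round(1))
for zt in (0,.02): # side outline of vial: mid col at row
    pass
print('px of tool shifts at .025', [ (proj(w,plane(w,290.3,188.5,.025)+d)).round(1) for d in ([-.009087,.004176,0],[.004176,.009087,0])])
E
```

```text
[0.59324289 0.21761153 0.20192932]
[0.5949 0.2284 0.025 ] [  3.1  10.4 176.9]
[0.5943 0.2282 0.075 ] [  3.5  10.1 126.9]
foot edge tool [10.1  0.9 25.2]
px of tool shifts at .025 [array([290.4, 177.9]), array([301. , 188.5])]
```

Emit:
step_arm(commands=[{"delta_pos": [3.2, 9.2, 0], "spin": 0, "fingers": 10}, {"delta_pos": [0, 0, 30], "spin": 0, "fingers": 10}, {"delta_pos": [0, 0, 40], "spin": 0, "fingers": 10}, {"delta_pos": [0, 0, 40], "spin": 0, "fingers": 10}, {"delta_pos": [0, 0, 20], "spin": 0, "fingers": 10}, {"delta_pos": [0, 0, 0], "spin": 0, "fingers": 10}, {"delta_pos": [0, 0, 0], "spin": 0, "fingers": 10}])

```text
clock: 6.85
position: [0.595, 0.2282, 0.0735]
eef_rot: [0.214, 0.977, 0.001, 0.001]
contact_force: [1.1, -0.1, 0.1]
grip_width: 0.0215
grasp_force: 12.0
```

```bash
python3 - <<'E'
from h import *
w=cam('wrist'); s=cam('side');p=r.state()['position']; print(p)
a=cv2.resize(w['frame'][100:300,180:400],(440,400),interpolation=cv2.INTER_CUBIC)
b=cv2.resize(s['frame'][100:200,190:280],(360,400),interpolation=cv2.INTER_CUBIC)
cv2.imwrite('pics/c3.png',np.hstack([a,b])[:,:,::-1])
E
```

```text
[0.59501358 0.22816866 0.07345568]
```

View pics/c3.png

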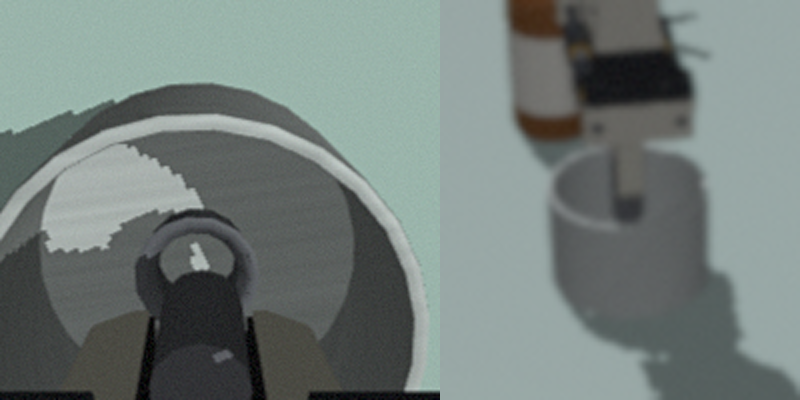

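```bash
python3 - <<'E'
from h import *
w=cam('wrist'); p=r.state()['position']
f=lambda u,v,z: totool(plane(w,u,v,z)-p).round(1)
L,R,T=f(180+135/2,231,.025),f(180+257/2,231,.025),f(278,100+211/2,.025)
print(L,R,T,'ring r',(R[1]-L[1])/2)
print('rim far edge',f(278,100+116/2,.075),'foot edge',f(281,235,p[2]-.0252),f(180+162/2,240,p[2]-.02),f(180+243/2,240,p[2]-.02))
E
```

```text
[  4.3 -18.7  48.2] [ 4.3 18.  48.2] [20.2 -0.3 48.2] ring r 18.35
rim far edge [54.7 -0.1 -1.9] foot edge [ 9.8  1.3 25.2] [ 8.8 -9.2 20. ] [ 8.8 12.1 20. ]
```

Emit:
step_arm(commands=[{"delta_pos": [0.5, -1.5, 0], "spin": 0, "fingers": 10}, {"delta_pos": [0, 0, 10], "spin": 0, "fingers": 10}, {"delta_pos": [0, 0, 10], "spin": 0, "fingers": 10}, {"delta_pos": [0, 0, 6], "spin": 0, "fingers": 10}, {"delta_pos": [0, 0, 4], "spin": 0, "fingers": 10}, {"delta_pos": [0, 0, 0], "spin": 0, "fingers": 10}])

```text
clock: 7.75
position: [0.5931, 0.2267, 0.0413]
eef_rot: [0.214, 0.977, -0.0, -0.0]
contact_force: [0.5, 0.7, -0.9]
grip_width: 0.0217
grasp_force: 12.0
```

Emit:
step_arm(commands=[{"delta_pos": [0, 0, 4], "spin": 0, "fingers": 10}, {"delta_pos": [0, 0, 3], "spin": 0, "fingers": 10}, {"delta_pos": [0, 0, 2], "spin": 0, "fingers": 10}, {"delta_pos": [0, 0, 0], "spin": 0, "fingers": 10}, {"delta_pos": [0, 0, 0], "spin": 0, "fingers": 10}])

```text
clock: 8.38
position: [0.5932, 0.2267, 0.0327]
eef_rot: [0.214, 0.977, 0.0, 0.0]
contact_force: [0.3, 0.5, -0.3]
grip_width: 0.0216
grasp_force: 12.0
```

Emit:
step_arm(commands=[{"delta_pos": [0, 0, 1.5], "spin": 0, "fingers": 10}, {"delta_pos": [0, 0, 0], "spin": 0, "fingers": 40}, {"delta_pos": [0, 0, 0], "spin": 0, "fingers": 40}, {"delta_pos": [0, 0, 0], "spin": 0, "fingers": 40}, {"delta_pos": [0, 0, 0], "spin": 0, "fingers": 40}, {"delta_pos": [0, 0, 0], "spin": 0, "fingers": 40}, {"delta_pos": [0, 0, -10], "spin": 0, "fingers": 40}, {"delta_pos": [0, 0, -40], "spin": 0, "fingers": 40}, {"delta_pos": [0, 0, -60], "spin": 0, "fingers": 40}, {"delta_pos": [0, 0, -60], "spin": 0, "fingers": 40}])

```text
clock: 9.62
position: [0.5929, 0.2266, 0.2037]
eef_rot: [0.214, 0.977, 0.0, 0.0]
contact_force: [-0.2, 0.5, -0.3]
grip_width: 0.0398
grasp_force: 0.0
```

```bash
python3 - <<'E'
from h import *
w=cam('wrist'); p=r.state()['position']; print(p)
for z in(.054,.075,.075,.025): print(proj(w,[.5932,.2267,z]).round(1))
for q in circles(w,(190,100,380,280),55,80,p2=20): print('rim',np.round(q,1),plane(w,q[0],q[1],.075).round(4), 'diam',round(2*q[2]/w['f']*1000*np.linalg.norm(plane(w,*q[:2],.075)-ray(w,0,0)[0]),1))
a=cv2.resize(w['frame'][110:290,190:370],(570,570),interpolation=cv2.INTER_CUBIC); cv2.imwrite('pics/c4.png',a[:,:,::-1])
t=cam('top'); g=cv2.cvtColor(t['frame'],cv2.COLOR_RGB2HSV)
E
```

```text
[0.5947328  0.22727015 0.21311583]
[279.2 198.8]
[279.2 204.9]
[279.2 204.9]
[279.2 191.5]
rim [281.2 205.8  69. ] [0.5945 0.2279 0.075 ] diam 112.0
rim [281.5 209.   72.1] [0.5971 0.227  0.075 ] diam 117.3
rim [281.2 208.   71. ] [0.5962 0.2271 0.075 ] diam 115.5
rim [279.  203.   65.8] [0.5917 0.2272 0.075 ] diam 106.5
```

View pics/c4.png

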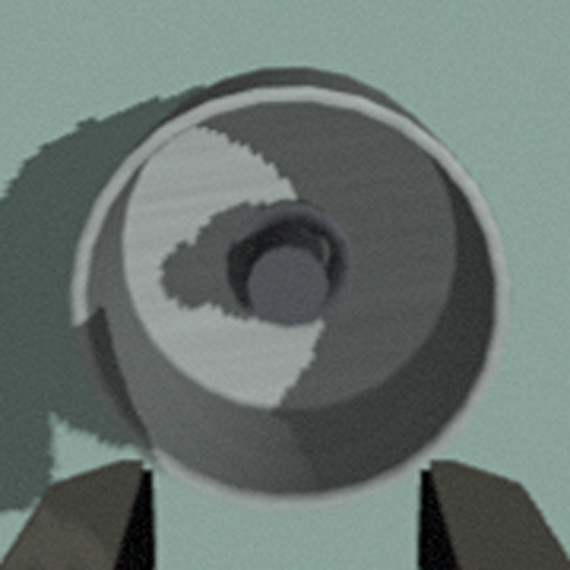

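The vial stands in the ring: its top is at crop (288,285), and it is concentric with the ring and upright. The release point (0.593, 0.2267) serves as the tin axis in the robot's frame. Next are the lids.

Emit:
step_arm(commands=[{"delta_pos": [-6, -20, 0], "spin": 0, "fingers": 60}, {"delta_pos": [-13, -40, 0], "spin": 0, "fingers": 60}, {"delta_pos": [-13, -40, 0], "spin": 0, "fingers": 60}, {"delta_pos": [-13, -40, 0], "spin": 0, "fingers": 60}, {"delta_pos": [-13, -40, 0], "spin": 0, "fingers": 60}, {"delta_pos": [-13, -40, 0], "spin": 0, "fingers": 60}, {"delta_pos": [-13, -40, 0], "spin": 0, "fingers": 60}, {"delta_pos": [-13, -40, 0], "spin": 0, "fingers": 60}, {"delta_pos": [-13, -40, 0], "spin": 0, "fingers": 60}, {"delta_pos": [-13, -40, 0], "spin": 0, "fingers": 60}])

```text
clock: 10.98
position: [0.5448, -0.1718, 0.1998]
eef_rot: [0.214, 0.977, 0.0, -0.001]
contact_force: [1.3, -1.2, -0.0]
grip_width: 0.0599
grasp_force: 0.0
```

Emit:
step_arm(commands=[{"delta_pos": [-13, -40, 0], "spin": 0, "fingers": 60}, {"delta_pos": [-13, -27, 0], "spin": 0, "fingers": 60}, {"delta_pos": [0, 0, 0], "spin": 0, "fingers": 60}, {"delta_pos": [0, 0, 0], "spin": 0, "fingers": 60}])

```text
clock: 11.48
position: [0.5412, -0.2414, 0.2003]
eef_rot: [0.214, 0.977, 0.0, -0.001]
contact_force: [-0.6, 0.0, 0.3]
grip_width: 0.0599
grasp_force: 0.0
```

```bash
python3 - <<'E'
from h import *
w=cam('wrist'); p=r.state()['position']; print(p)
print([proj(w,[p[0],p[1],z]).round(1) for z in(.073,.046,.028)])
for nm,box,a,b,z in(('skirt/top',(180,90,400,320),70,95,.028),('collar',(200,130,360,280),24,40,.046),('knob',(220,140,340,270),10,24,.073)):
    for q in circles(w,box,a,b,p2=18): print(nm,np.round(q,1),totool(plane(w,q[0],q[1],z)-p).round(1), 'diam',round(2*q[2]/w['f']*1000*np.linalg.norm(plane(w,*q[:2],z)-ray(w,0,0)[0]),1))
a=cv2.resize(w['frame'][100:300,180:400],(660,600),interpolation=cv2.INTER_CUBIC); cv2.imwrite('pics/c5.png',a[:,:,::-1])
E
```

```text
[ 0.54146749 -0.24111289  0.20059099]
[array([279.4, 205.4]), array([279.4, 197.7]), array([279.4, 193.1])]
collar [278.  199.8  26.8] [ -2.   -1.3 154.6] diam 47.2
collar [278.2 202.2  28.8] [ -4.3  -1.1 154.6] diam 50.6
collar [277.2 203.   29.8] [ -5.   -2.  154.6] diam 52.5
collar [277.  199.   25.6] [ -1.4  -2.2 154.6] diam 45.0
```

View pics/c5.png

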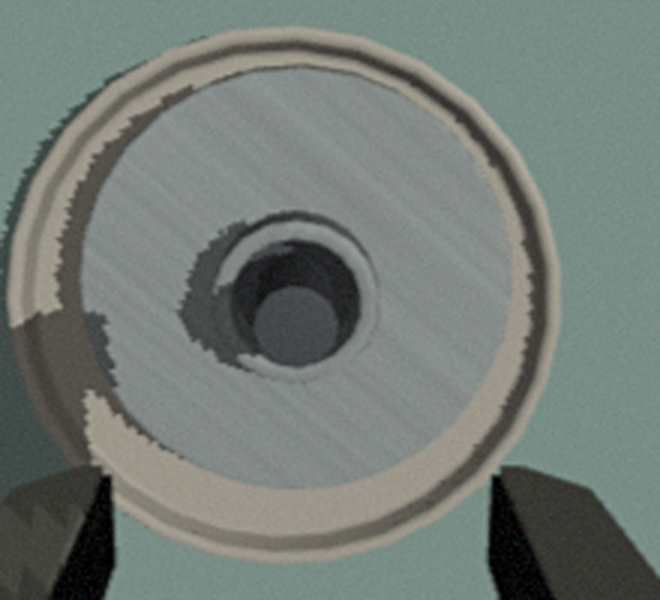

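Knob top at about (278.2, 208.6), collar around it at (279, 199); both lids are nested in the dish. Correct by about −1.6 mm in x and −2.5 mm in y, then descend.

Emit:
step_arm(commands=[{"delta_pos": [-1.6, -2.5, 0], "spin": 0, "fingers": 60}, {"delta_pos": [0, 0, 30], "spin": 0, "fingers": 60}, {"delta_pos": [0, 0, 40], "spin": 0, "fingers": 60}, {"delta_pos": [0, 0, 40], "spin": 0, "fingers": 60}, {"delta_pos": [0, 0, 25], "spin": 0, "fingers": 60}, {"delta_pos": [0, 0, 15], "spin": 0, "fingers": 60}, {"delta_pos": [0, 0, 0], "spin": 0, "fingers": 60}])

```text
clock: 12.4
position: [0.5421, -0.2443, 0.0506]
eef_rot: [0.214, 0.977, 0.0, -0.001]
contact_force: [-0.2, -0.0, -0.4]
grip_width: 0.0596
grasp_force: 0.0
```

Emit:
step_arm(commands=[{"delta_pos": [0, 0, 0], "spin": 0, "fingers": 12}, {"delta_pos": [0, 0, 0], "spin": 0, "fingers": 12}, {"delta_pos": [0, 0, 0], "spin": 0, "fingers": 12}, {"delta_pos": [0, 0, 0], "spin": 0, "fingers": 12}, {"delta_pos": [0, 0, 0], "spin": 0, "fingers": 12}, {"delta_pos": [0, 0, 0], "spin": 0, "fingers": 12}], newtons=35)

```text
clock: 13.15
position: [0.5424, -0.2446, 0.0514]
eef_rot: [0.214, 0.977, -0.0, 0.0]
contact_force: [-1.4, 0.8, 3.4]
grip_width: 0.0234
grasp_force: 35.0
```

Emit:
step_arm(commands=[{"delta_pos": [0, 0, -4], "spin": 0, "fingers": 12}, {"delta_pos": [0, 0, -8], "spin": 0, "fingers": 12}, {"delta_pos": [0, 0, -16], "spin": 0, "fingers": 12}, {"delta_pos": [0, 0, -25], "spin": 0, "fingers": 12}, {"delta_pos": [0, 0, -25], "spin": 0, "fingers": 12}, {"delta_pos": [0, 0, -25], "spin": 0, "fingers": 12}, {"delta_pos": [0, 0, -25], "spin": 0, "fingers": 12}, {"delta_pos": [0, 0, -14], "spin": 0, "fingers": 12}, {"delta_pos": [0, 0, -6], "spin": 0, "fingers": 12}, {"delta_pos": [0, 0, 0], "spin": 0, "fingers": 12}])

```text
clock: 14.4
position: [0.5423, -0.2446, 0.199]
eef_rot: [0.214, 0.977, 0.0, -0.0]
contact_force: [-0.1, 0.3, -4.0]
grip_width: 0.0237
grasp_force: 35.0
```

Emit:
step_arm(commands=[{"delta_pos": [2, 6, 0], "spin": 0, "fingers": 12}, {"delta_pos": [5, 15, 0], "spin": 0, "fingers": 12}, {"delta_pos": [8, 24, 0], "spin": 0, "fingers": 12}, {"delta_pos": [9, 27, 0], "spin": 0, "fingers": 12}, {"delta_pos": [9, 27, 0], "spin": 0, "fingers": 12}, {"delta_pos": [9, 27, 0], "spin": 0, "fingers": 12}, {"delta_pos": [9, 27, 0], "spin": 0, "fingers": 12}, {"delta_pos": [9, 27, 0], "spin": 0, "fingers": 12}, {"delta_pos": [9, 27, 0], "spin": 0, "fingers": 12}, {"delta_pos": [9, 27, 0], "spin": 0, "fingers": 12}])

```text
clock: 15.65
position: [0.5688, 0.0025, 0.1989]
eef_rot: [0.213, 0.977, 0.0, -0.0]
contact_force: [0.4, 0.1, -2.7]
grip_width: 0.0238
grasp_force: 35.0
```

Emit:
step_arm(commands=[{"delta_pos": [9, 27, 0], "spin": 0, "fingers": 12}, {"delta_pos": [9, 27, 0], "spin": 0, "fingers": 12}, {"delta_pos": [9, 27, 0], "spin": 0, "fingers": 12}, {"delta_pos": [9, 27, 0], "spin": 0, "fingers": 12}, {"delta_pos": [9, 27, 0], "spin": 0, "fingers": 12}, {"delta_pos": [9, 27, 0], "spin": 0, "fingers": 12}, {"delta_pos": [9, 27, 0], "spin": 0, "fingers": 12}, {"delta_pos": [7, 20, 0], "spin": 0, "fingers": 12}, {"delta_pos": [3, 10, 0], "spin": 0, "fingers": 12}, {"delta_pos": [0, 0, 0], "spin": 0, "fingers": 12}])

```text
clock: 16.9
position: [0.5942, 0.2304, 0.199]
eef_rot: [0.213, 0.977, -0.0, -0.0]
contact_force: [-0.3, -0.3, -2.8]
grip_width: 0.0231
grasp_force: 35.0
```

Emit:
step_arm(commands=[{"delta_pos": [0, 0, 0], "spin": 0, "fingers": 12}, {"delta_pos": [0, 0, 0], "spin": 0, "fingers": 12}])

```text
clock: 17.15
position: [0.5943, 0.2294, 0.1993]
eef_rot: [0.214, 0.977, 0.0, 0.0]
contact_force: [0.3, -0.0, -2.9]
grip_width: 0.0228
grasp_force: 35.0
```

```bash
python3 - <<'E'
from h import *
p=r.state()['position']; print(p, totool(np.array([.5932,.2267,p[2]])-p))
w=cam('wrist'); s=cam('side')
a=cv2.resize(w['frame'][60:360,100:460],(480,400)); b=cv2.resize(s['frame'][60:210,170:290],(320,400),interpolation=cv2.INTER_CUBIC)
cv2.imwrite('pics/c6.png',np.hstack([a,b])[:,:,::-1])
E
```

```text
[0.59433984 0.22940239 0.19928588] [-9.51130135e-02 -2.93140026e+00 -1.21499611e-04]
```

View pics/c6.png

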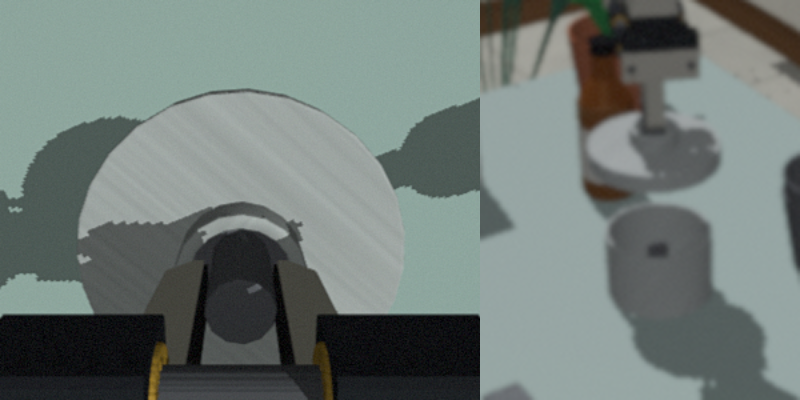

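```bash
python3 - <<'E'
from h import *
w=cam('wrist'); p=r.state()['position']
f=lambda u,v,z: totool(plane(w,u,v,z)-p).round(1)
print('knob top',f(100+241*.75,60+312*.75,p[2]+.0216))
lid=p[2]-.0454+.002
print('top plate: far,left,right',f(100+240*.75,60+91*.75,lid+.02),f(100+79*.75,60+240*.75,lid+.02),f(100+404*.75,60+240*.75,lid+.02))
E
```

```text
knob top [ -0.5   0.8 -21.6]
top plate: far,left,right [66.1  0.6 23.4] [  7.7 -64.   23.4] [ 7.7 66.5 23.4]
```

Emit:
step_arm(commands=[{"delta_pos": [0, -3, 0], "spin": 0, "fingers": 12}, {"delta_pos": [0, 0, 10], "spin": 0, "fingers": 12}, {"delta_pos": [0, 0, 20], "spin": 0, "fingers": 12}, {"delta_pos": [0, 0, 20], "spin": 0, "fingers": 12}, {"delta_pos": [0, 0, 15], "spin": 0, "fingers": 12}, {"delta_pos": [0, 0, 8], "spin": 0, "fingers": 12}, {"delta_pos": [0, 0, 4], "spin": 0, "fingers": 12}, {"delta_pos": [0, 0, 0], "spin": 0, "fingers": 12}, {"delta_pos": [0, 0, 0], "spin": 0, "fingers": 12}])

```text
clock: 18.42
position: [0.5933, 0.2274, 0.1228]
eef_rot: [0.214, 0.977, 0.0, 0.0]
contact_force: [-0.5, 0.3, -2.4]
grip_width: 0.0229
grasp_force: 35.0
```

Emit:
step_arm(commands=[{"delta_pos": [0, 0, 3], "spin": 0, "fingers": 12}, {"delta_pos": [0, 0, 3], "spin": 0, "fingers": 12}, {"delta_pos": [0, 0, 3], "spin": 0, "fingers": 12}, {"delta_pos": [0, 0, 2], "spin": 0, "fingers": 12}, {"delta_pos": [0, 0, 0], "spin": 0, "fingers": 12}])

```text
clock: 19.05
position: [0.593, 0.2273, 0.1109]
eef_rot: [0.214, 0.977, -0.0, -0.0]
contact_force: [-0.5, -0.6, -2.9]
grip_width: 0.0232
grasp_force: 35.0
```

No contact yet, and the plug is about 10 mm into the mouth. Easing down to the seat.

Emit:
step_arm(commands=[{"delta_pos": [0, 0, 1.5], "spin": 0, "fingers": 12}, {"delta_pos": [0, 0, 1.5], "spin": 0, "fingers": 12}, {"delta_pos": [0, 0, 1], "spin": 0, "fingers": 12}, {"delta_pos": [0, 0, 0], "spin": 0, "fingers": 12}, {"delta_pos": [0, 0, 0], "spin": 0, "fingers": 12}])

```text
clock: 19.68
position: [0.5931, 0.2273, 0.1072]
eef_rot: [0.214, 0.977, -0.0, 0.0]
contact_force: [-0.8, -0.3, -3.5]
grip_width: 0.0235
grasp_force: 35.0
```

Emit:
step_arm(commands=[{"delta_pos": [0, 0, 1], "spin": 0, "fingers": 12}, {"delta_pos": [0, 0, 1], "spin": 0, "fingers": 12}, {"delta_pos": [0, 0, 0], "spin": 0, "fingers": 12}, {"delta_pos": [0, 0, 0], "spin": 0, "fingers": 12}])

```text
clock: 20.18
position: [0.5932, 0.2274, 0.1064]
eef_rot: [0.214, 0.977, 0.0, 0.0]
contact_force: [-4.6, -2.3, 8.5]
grip_width: 0.0233
grasp_force: 35.0
```

Seated exactly at the predicted height with contact. Unload, release, then rise, open and go down around the collar.

Emit:
step_arm(commands=[{"delta_pos": [0, 0, -1.2], "spin": 0, "fingers": 12}, {"delta_pos": [0, 0, 0], "spin": 0, "fingers": 40}, {"delta_pos": [0, 0, 0], "spin": 0, "fingers": 40}, {"delta_pos": [0, 0, 0], "spin": 0, "fingers": 60}, {"delta_pos": [0, 0, 0], "spin": 0, "fingers": 85}, {"delta_pos": [0, 0, 0], "spin": 0, "fingers": 85}, {"delta_pos": [0, 0, 0], "spin": 0, "fingers": 85}, {"delta_pos": [0, 0, 0], "spin": 0, "fingers": 85}, {"delta_pos": [0, 0, 0], "spin": 0, "fingers": 85}])

```text
clock: 21.3
position: [0.593, 0.2273, 0.1063]
eef_rot: [0.214, 0.977, 0.0, -0.0]
contact_force: [-0.6, -0.3, 0.2]
grip_width: 0.0852
grasp_force: 0.0
```

```bash
python3 - <<'E'
from h import *
s=r.state();p=s['position']; print(p,s['grip_width'],s['contact_force'])
w=cam('wrist')
print([proj(w,[.5932,.2270,z]).round(1) for z in(.128,.101,.083)])
for nm,box,a,b,z in(('plate',(100,60,460,400),90,150,.083),('collar',(200,150,360,350),30,65,.101),('knob',(230,200,330,330),14,34,.128)):
    for q in circles(w,box,a,b,k=3,p2=16,n=3): print(nm,np.round(q,1),totool(plane(w,q[0],q[1],z)-p).round(1), 'diam',round(2*q[2]/w['f']*1000*np.linalg.norm(plane(w,*q[:2],z)-ray(w,0,0)[0]),1))
E
```

```text
[0.5930259  0.22731857 0.10633697] 0.08521871764865718 [-0.64565568 -0.25097045  0.21345255]
[array([278. , 293.8]), array([278.2, 267.7]), array([278.3, 254. ])]
plate [279.8 256.2 127. ] [-1.6  0.6 23.3] diam 138.5
plate [280.2 250.2 123.7] [ 1.9  0.8 23.3] diam 134.1
plate [278.2 251.2 122.2] [ 1.3 -0.3 23.3] diam 132.6
collar [280.2 274.5  53.4] [-4.   0.7  5.3] diam 53.8
collar [275.8 273.2  62.2] [-3.2 -1.4  5.3] diam 62.6
collar [280.2 271.5  50.5] [-2.3  0.7  5.3] diam 50.7
```

Emit:
step_arm(commands=[{"delta_pos": [0, 0, 8], "spin": 0, "fingers": 85}, {"delta_pos": [0, 0, 8], "spin": 0, "fingers": 85}, {"delta_pos": [0, 0, 4.5], "spin": 0, "fingers": 85}, {"delta_pos": [0, 0, 0], "spin": 0, "fingers": 85}, {"delta_pos": [0, 0, 0], "spin": 0, "fingers": 85}])

```text
clock: 21.98
position: [0.5931, 0.2274, 0.086]
eef_rot: [0.214, 0.977, 0.0, 0.0]
contact_force: [0.4, -0.8, 0.5]
grip_width: 0.0847
grasp_force: 0.0
```

Emit:
step_arm(commands=[{"delta_pos": [0, 0, 0], "spin": 0, "fingers": 40}, {"delta_pos": [0, 0, 0], "spin": 0, "fingers": 40}, {"delta_pos": [0, 0, 0], "spin": 0, "fingers": 40}, {"delta_pos": [0, 0, 0], "spin": 0, "fingers": 40}, {"delta_pos": [0, 0, 0], "spin": 0, "fingers": 40}, {"delta_pos": [0, 0, 0], "spin": 0, "fingers": 40}], newtons=30)

```text
clock: 22.72
position: [0.593, 0.2273, 0.0859]
eef_rot: [0.214, 0.977, 0.0, 0.0]
contact_force: [0.2, 0.3, -0.1]
grip_width: 0.0499
grasp_force: 30.0
```

Gripped the collar at 50 mm, its outer diameter. Now lifting straight up by 100 mm.

Emit:
step_arm(commands=[{"delta_pos": [0, 0, -4], "spin": 0, "fingers": 40}, {"delta_pos": [0, 0, -8], "spin": 0, "fingers": 40}, {"delta_pos": [0, 0, -14], "spin": 0, "fingers": 40}, {"delta_pos": [0, 0, -16], "spin": 0, "fingers": 40}, {"delta_pos": [0, 0, -16], "spin": 0, "fingers": 40}, {"delta_pos": [0, 0, -16], "spin": 0, "fingers": 40}, {"delta_pos": [0, 0, -14], "spin": 0, "fingers": 40}, {"delta_pos": [0, 0, -8], "spin": 0, "fingers": 40}, {"delta_pos": [0, 0, -4], "spin": 0, "fingers": 40}, {"delta_pos": [0, 0, 0], "spin": 0, "fingers": 40}])

```text
clock: 23.98
position: [0.593, 0.2273, 0.1857]
eef_rot: [0.214, 0.977, -0.0, -0.0]
contact_force: [-0.6, 0.5, -1.1]
grip_width: 0.0498
grasp_force: 30.0
```

Emit:
step_arm(commands=[{"delta_pos": [0, 0, 0], "spin": 0, "fingers": 40}, {"delta_pos": [0, 0, 0], "spin": 0, "fingers": 40}, {"delta_pos": [0, 0, 0], "spin": 0, "fingers": 40}, {"delta_pos": [0, 0, 0], "spin": 0, "fingers": 40}])

```text
clock: 24.48
position: [0.593, 0.2273, 0.1857]
eef_rot: [0.214, 0.977, -0.0, -0.0]
contact_force: [0.1, -0.0, -2.0]
grip_width: 0.0498
grasp_force: 30.0
```

```bash
python3 - <<'E'
from h import *
p=r.state()['position']; print(p,r.state()['contact_force'])
s=cam('side')
for nm,z in(('knob top',.128),('flange top',.079),('plate top held',p[2]-.003)): 
    u,v=proj(s,[.5932,.227,z]); print(nm,round(u),round(v))
g=cv2.cvtColor(s['frame'],cv2.COLOR_RGB2GRAY)
u=int(proj(s,[.5932,.227,.1])[0])
print('column',u,[(y,int(g[y,u]),int(g[y,u+20]),int(g[y,u-20])) for y in range(70,200,4)])
E
```

```text
[0.59299389 0.22733016 0.18572444] [ 0.09173398 -0.03681662 -2.03139404]
knob top 236 129
flange top 236 144
plate top held 235 111
column 235 [(70, 94, 154, 51), (74, 22, 150, 26), (78, 23, 152, 15), (82, 22, 154, 41), (86, 92, 160, 42), (90, 100, 161, 48), (94, 99, 160, 56), (98, 98, 160, 57), (102, 98, 160, 59), (106, 98, 138, 154), (110, 98, 115, 161), (114, 89, 102, 161), (118, 92, 102, 156), (122, 117, 87, 91), (126, 98, 151, 101), (130, 88, 162, 52), (134, 53, 162, 57), (138, 54, 160, 95), (142, 54, 113, 152), (146, 53, 74, 148), (150, 50, 81, 156), (154, 51, 88, 157), (158, 91, 89, 158), (162, 96, 90, 160), (166, 95, 86, 161), (170, 98, 81, 161), (174, 97, 91, 162), (178, 97, 93, 163), (182, 93, 92, 161), (186, 91, 91, 162), (190, 91, 92, 161), (194, 91, 92, 162), (198, 118, 91, 162)]
```

The side view column shows the held lid above row 124 and the dark inner lid and knob on the tin at rows 130–156. The load is one lid's weight. Handing in.

```bash
python3 -c "
from plant import r
print(r.close_job())"
```

```text
the job is handed in; nothing more can be done
None
```

I handed the job in at about 24.5 s of the 67 s allowed: the vial stands in the tin's ring, the inner lid is seated on the tin, and the arm is holding the outer lid level about 10 cm above it; no verdict came back.

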